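# Feed one wheel bearing from the magazine to the pick-up recess

## Robot

A 6-joint arm with a two-finger parallel gripper is mounted at the origin on a cart in front of the work surface, level with it; the furniture and walls round the work are solid. World frame = base frame: x ahead of the robot, y to its left, z up, the work surface at z = 0. Lengths are in m, angles in rad, forces in N, time in s.
With the tool pointing down it reaches from about 0.225 to 0.875 m from the base axis. Payload 3.4 kg.
Tool frame: the origin (TCP) lies midway between the tips of the shut fingers; the grasp point (between the pads) lies 19 mm behind it; x points along the fingers, z is the direction in which the jaws open and shut, and the axes are right-handed (so a half turn about x gives the same grasp; the last joint's range is limited). The gripper opens to 85 mm and grips with 20 to 120 N. Pads are 22 mm wide; open, the fingers measure 114 mm over their backs; the gripper's body (76 mm by 85 mm) begins 54 mm behind the grasp point. The pads swing forward as they close: fully open they stand 13 mm farther back than shut.
Start: joints at [-0.121, 0.276, 1.505, -0, 1.361, -0.121], TCP at [0.575, -0, 0.231] pointing down, gripper open.
Joint ranges: [-2.89, 2.89], [-0.75, 2.08], [0.22, 2.7], [-1.18, 4.32], [0.11, 2.71], [-2.7, 2.7]. Speed limits (rad/s): [2.57, 2.57, 3.14, 3.14, 3.14, 3.14].

## Interface

Orientations are given as a unit quaternion [w, x, y, z].
In Python, from rig import manip, eyes gives the robot as it stands. The module is installed in compiled form; this text tells all that it offers.
- The arm moves only by the shell command python3 -m crank 'ROWS' [FORCE]. ROWS is JSON, a list of rows, each a list of 7 numbers: the shift along the tool's x, y, z in cm, then the turn, a rotation vector about the tool's x, y, z in degrees, then the finger opening in cm, from 0 to 8.54. A call has 1 to 5 rows; each row is the pose to reach, as a shift and turn from the pose commanded when the call began, along the tool's axes at that moment; what a row does not reach only later rows make up. A row lasts 1/8 s, in which the tool goes at most 62.5 mm and 10.7 degrees, less where a joint would pass 70% of its speed; a pose out of reach is approached as far as the arm can. A call with a gripper value outside its range is refused whole. The fingers move at their own pace and stop on an object; FORCE is the grip in N (left out, the last holds). Time passes only in rows, so rows that repeat a pose let the fingers close. It gives the time, the measured TCP pose, the force and the opening at its end, in the units of the state.
- manip.get_state(): the state, without advancing time (a new reading comes with each control period).
- eyes.get_image(name): name is "scene" or "side" or "wrist"; returns a dict with "color" (480x640x3 uint8, blue, green, red), "z_map" (480x640 float32, m along the optical axis (not along the pixel's ray), 0 where there is no reading), "vertical_fov" (degrees; the focal length in pixels is half the picture's height over the tangent of half this angle, whatever the lens; pixels are square), "cx", "cy" (the principal point, pixels), "eye" and "attitude" of the camera in the world. Camera axes: x right, y up, looking along -z (the intrinsics and any distortion apply to the point x, -y, -z); pixel columns grow to the right and rows downward; lengths in m; the calibration is good to about 2 mm. A picture is of the moment at which its call begins.
- manip.sign_off(): hands the job in, once; it reports no verdict.
The state is a dict: "clock": time; "qpos": joint angles; "qd": joint speeds; "effort": joint torques, N m; "position": TCP position; "ee_rot": TCP orientation; "contact_force": force on the tool from outside, world axes, zero at the start; "moment": the same for the moment, N m; "width": finger opening in m.
Only numpy, scipy, OpenCV 4.12 (cv2) and the standard library are available. Lean on these libraries where they do the work, as an engineer would, in place of code of your own. Each camera call takes 0.05 s, during which the arm holds its last target.

## Task

Feed one wheel bearing: with the fingertips, press the plunger of the bearing feeder all the way in once and let it spring fully back, then nudge the bearing that came out along the track until it drops flat into the round pick-up recess at the track's end. Only push, do not pick anything up; the other two bearings stay in the magazine, and the other things on the table stay where they are.

Things in the scene. Friction and masses are not known exactly. Their poses are not given: they have to be found in the camera images.
- feeder: bench bearing feeder, fixed: L-shaped aluminium deck on dark risers, deck top 30 mm above the table. Origin on the table under the magazine axis; x = feed direction (the plunger is pushed along +x), y = along the track to the recess, z up. Guide block on the deck: x -71 to -30, y -22 to 22 mm, 54 mm above the table
- magazine (a point): top of the magazine axis, 82 mm above the table: six upright dark steel rods round the stacked bearings under a ring-shaped collar; all within 36 mm of the axis, highest point 86 mm. The lowest bearing leaves at x +20 mm through a gate one bearing high
- track_start (a point): point on the deck at x 44.5, y -40 mm, by the open end of the track, where a finger can come down behind the bearing. The track deck spans x 19 to 73, y -45 to 85 mm. Fences 5 mm high on it guide the bearing: outer, face at x 66.7 (y -20 to 85); inner, face at x 22.3 (y 27 to 85); end, face at y 76.7 mm
- plunger (a joint): travel of the spring plunger in m: 0 = out at rest, 0.047 = fully in against its stop (above 0.0445 counts as fully in); the spring pushes back with 3.6 N at rest rising to about 6.5 N fully in, and returns it by itself. One full stroke pushes the lowest bearing out; on the return the stack drops by one bearing
- knob_face (a point): centre of the flat front face of the plunger's black round palm knob (36 mm across, 14 mm thick, on a 10 mm rod), which faces the feeder's -x; 38 mm above the table, 137 mm from the magazine axis at rest; moves with the plunger
- outlet (a point): point on the deck (x 44.5, y 0, z 30 mm in the feeder's frame) where the ejected bearing comes to lie, centre at x about 43 to 47 mm
- recess (a point): centre of the floor of the round pick-up recess: 43 mm across, 3 mm deep below the deck, with a dark steel pad as its floor, 27 mm above the table (x 44.5, y 55 mm in the feeder's frame)
- bearing_1: the lowest ball bearing in the magazine, the one that is fed: steel, 40 mm across, 12 mm thick, about 65 g, origin at the centre of its underside, z = its axis
- bearing_2: the middle bearing of the stack, alike; origin at the centre of its underside
- bearing_3: the top bearing of the stack, alike; origin at the centre of its underside
- brass_tee: bystander: brass tee piece 28 x 50 x 14 mm lying left of the feeder's guide block; origin at the centre of its underside
- thread_tape: bystander: white roll of thread tape, 54 mm across, 15 mm high, right of the plunger; origin at the centre of its underside
- pliers: bystander: pliers with red handles, 53 x 178 x 13 mm, near the table's right edge; origin at the centre of its underside
- bolt_m8_1: bystander: hexagon bolt 15 x 46 x 13 mm right of the magazine; origin at the centre of its underside
- quick_coupling: bystander: brass quick coupling 27 x 51 x 27 mm lying left of the plunger; origin at the centre of its underside
- spare_coil: bystander: black valve coil 30 x 36 x 46 mm behind the track; origin at the centre of its underside

How it is judged:
On the way, in this order (a step that is already met when the one before it is completed fails the run):
1. the plunger is pressed fully in (value of joint plunger above 0.0445 m), for 0.05 s.
2. the plunger has sprung back, one bearing lies at the outlet and the other two have dropped one place (value of joint plunger below 0.003 m and x of bearing_1 in the frame of feeder between 0.038 and 0.05 m and y of bearing_1 in the frame of feeder between -0.02 and 0.02 m and x of bearing_2 in the frame of feeder between -0.005 and 0.005 m and y of bearing_2 in the frame of feeder between -0.005 and 0.005 m and z of bearing_2 in the frame of feeder between 0.028 and 0.032 m and x of bearing_3 in the frame of feeder between -0.005 and 0.005 m and y of bearing_3 in the frame of feeder between -0.005 and 0.005 m and z of bearing_3 in the frame of feeder between 0.04 and 0.044 m), for 0.1 s.
3. the ejected bearing lies in the recess (horizontal distance between bearing_1 and recess below 0.003 m and z of bearing_1 in the frame of feeder between 0.0255 and 0.0285 m and angle between bearing_1's own z axis and vertical below 0.05 rad), for 0.2 s.
At the end, for the whole second after the job is handed in: the fed bearing lies flat and at rest in the recess, within 3 mm of its centre and on its floor; the plunger is back out (within 3 mm of rest); the other two bearings are in the magazine, one place lower, within 5 mm of its axis (all of step 3 and value of joint plunger below 0.003 m and x of bearing_2 in the frame of feeder between -0.005 and 0.005 m and y of bearing_2 in the frame of feeder between -0.005 and 0.005 m and z of bearing_2 in the frame of feeder between 0.028 and 0.032 m and x of bearing_3 in the frame of feeder between -0.005 and 0.005 m and y of bearing_3 in the frame of feeder between -0.005 and 0.005 m and z of bearing_3 in the frame of feeder between 0.04 and 0.044 m and linear speed of bearing_1 below 0.02 m/s); the robot touches nothing.
It fails at once if the fed bearing is lifted or tipped up (z of bearing_1 in the frame of feeder above 0.038 m or angle between bearing_1's own z axis and vertical above 0.5 rad).
It fails at once if a second bearing leaves the magazine or is lifted (x of any of bearing_2, bearing_3 in the frame of feeder above 0.012 m or z of bearing_2 in the frame of feeder above 0.05 m or z of bearing_3 in the frame of feeder above 0.062 m).
It fails at once if the plunger is pressed again once the bearing is on its way (value of joint plunger above 0.015 m and y of bearing_1 in the frame of feeder above 0.025 m).
It fails at once if a bystander is disturbed (distance of any of brass_tee, thread_tape, pliers, bolt_m8_1, spare_coil, quick_coupling from where it was at the start of the episode above 0.015 m).
It also fails if it takes over 48 s, if anything falls off the work surface, if the arm or the gripper's body presses on something with over 40 N, if the wrist force passes 120 N, or if a joint passes its speed limit or range.

## Working session

There is one attempt and no reset: what is moved stays moved. The work goes in short steps, Python scripts to look and compute and a shell command to move; the robot and the scene stay as the last step left them, time stands still between calls to the robot, and variables do not carry over. Pictures are saved under pics/ and viewed, and the job is handed in when it is done.

```bash
mkdir -p pics; cat > h.py <<'E'
import numpy as np, cv2
from rig import manip, eyes
from scipy.spatial.transform import Rotation as R
def q2R(q): return R.from_quat([q[1],q[2],q[3],q[0]]).as_matrix()
def grab(n,f):
    im=eyes.get_image(n); cv2.imwrite('pics/'+f,im['color']); np.savez('pics/'+f[:-4]+'.npz',**{k:np.array(v) for k,v in im.items()}); return im
def load(f): return dict(np.load('pics/'+f+'.npz'))
def cam(im):
    f=240/np.tan(np.radians(float(im['vertical_fov']))/2); 
    a=np.array(im['attitude']); Rm=q2R(a) if a.shape==(4,) else a
    return f,float(im['cx']),float(im['cy']),np.array(im['eye']),Rm
def onplane(im,u,v,z):
    f,cx,cy,e,Rm=cam(im); d=Rm@np.array([(u-cx)/f,-(v-cy)/f,-1]); return e+d*(z-e[2])/d[2]
def depthpt(im,u,v):
    f,cx,cy,e,Rm=cam(im); z=im['z_map'][int(v),int(u)]; return e+Rm@np.array([(u-cx)/f,-(v-cy)/f,-1])*z
def proj(im,p):
    f,cx,cy,e,Rm=cam(im); c=Rm.T@(np.array(p)-e); return cx+f*c[0]/-c[2], cy-f*c[1]/-c[2]
E
python3 - <<'E'
from h import *
print(manip.get_state())
for n in ['scene','side','wrist']:
    im=grab(n,n+'0.png'); print(n,{k:v for k,v in im.items() if k not in('color','z_map')}, (im['z_map']>0).mean())
E
```

```text
{'clock': 0.0, 'qpos': array([-1.20980403e-01,  2.76594963e-01,  1.50615806e+00, -1.57993261e-05,
        1.36069872e+00, -1.21013341e-01]), 'qd': array([ 6.48654664e-05, -5.57915175e-05,  3.71312012e-04, -8.66787126e-04,
        3.02550523e-04, -1.43644481e-04]), 'effort': array([ 6.20495921e-04, -4.16768074e+01, -2.45808578e+01, -1.52056768e-04,
        1.11346930e-02,  1.69860516e-05]), 'position': array([5.74458392e-01, 6.60511375e-05, 2.30429803e-01]), 'ee_rot': array([7.06453334e-01, 6.10984315e-05, 7.07759617e-01, 8.67290929e-05]), 'contact_force': array([ 0.19183169,  0.09793481, -0.25547958]), 'moment': array([-0.06515104, -0.05064019,  0.00631262]), 'width': 0.08543654344812203}
scene {'vertical_fov': 56.6201465489146, 'cx': 314.38032266376024, 'cy': 243.44187680640718, 'eye': array([0.2004827 , 0.40693531, 0.6477749 ]), 'attitude': array([-0.30357953, -0.12735084,  0.38003424,  0.86440454])} 0.9960123697916666
side {'vertical_fov': 44.59102799638973, 'cx': 323.31750856865216, 'cy': 242.48286654427028, 'eye': array([0.35683548, 0.56245189, 0.57693652]), 'attitude': array([-0.14685127, -0.07764932,  0.44961759,  0.87763849])} 0.9959928385416666
wrist {'vertical_fov': 61.84818366664763, 'cx': 325.178087703697, 'cy': 245.62589831600735, 'eye': array([0.57423378, 0.07107955, 0.37319273]), 'attitude': array([ 9.90208658e-01, -1.39594676e-01,  2.84126910e-04, -2.43259070e-04])} 0.996171875
```

View pics/scene0.png

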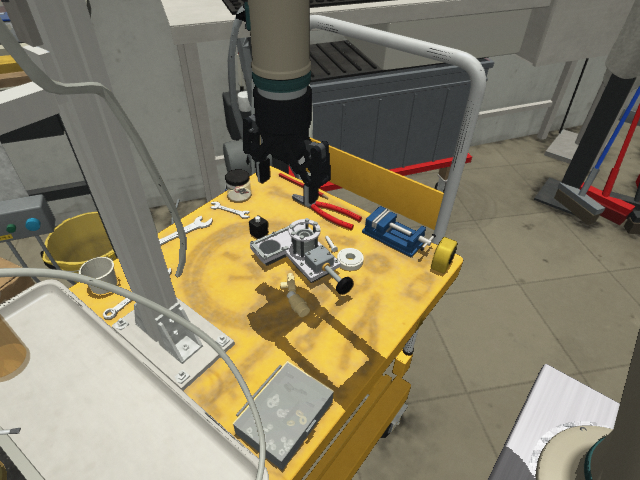

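View pics/side0.png

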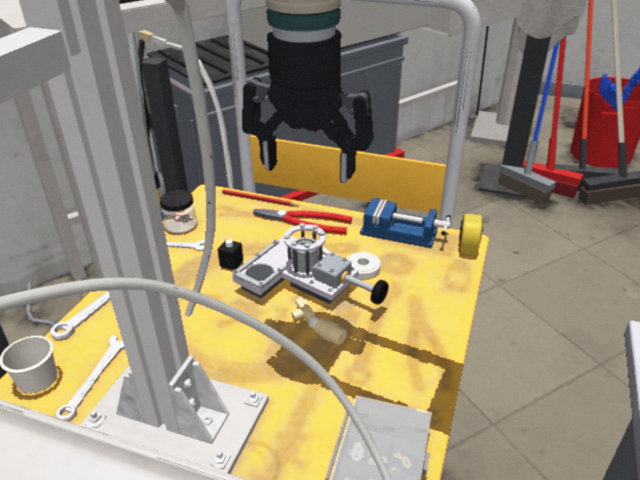

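View pics/wrist0.png

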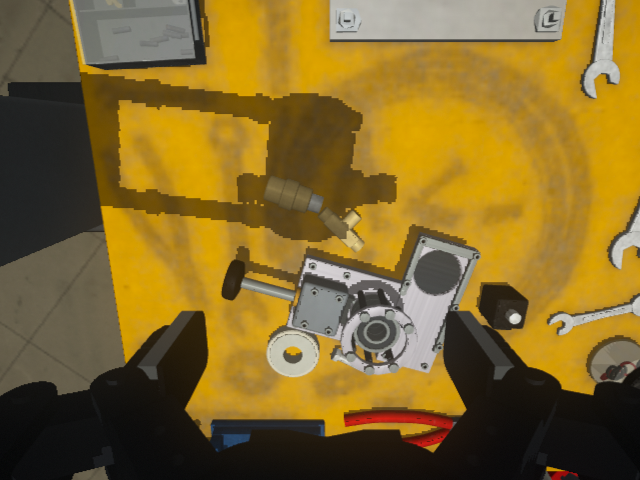

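The wrist view shows the feeder clearly: knob ≈(234,280), magazine ring ≈(378,338), recess ≈(438,272), and the open track end near (415,365). Next I'll measure it.

```bash
python3 - <<'E'
import cv2,numpy as np
im=cv2.imread('pics/wrist0.png')[215:395,205:535]
cv2.imwrite('pics/w0z.png',cv2.resize(im,None,fx=2.4,fy=2.4,interpolation=cv2.INTER_CUBIC))
im=cv2.imread('pics/side0.png')[215:325,200:410]
cv2.imwrite('pics/s0z.png',cv2.resize(im,None,fx=3.8,fy=3.8,interpolation=cv2.INTER_CUBIC))
E
```

```text
(no output)
```

View pics/w0z.png

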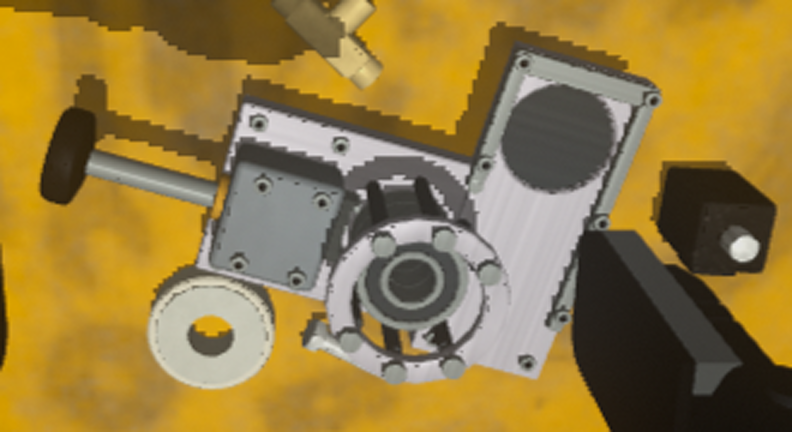

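View pics/s0z.png

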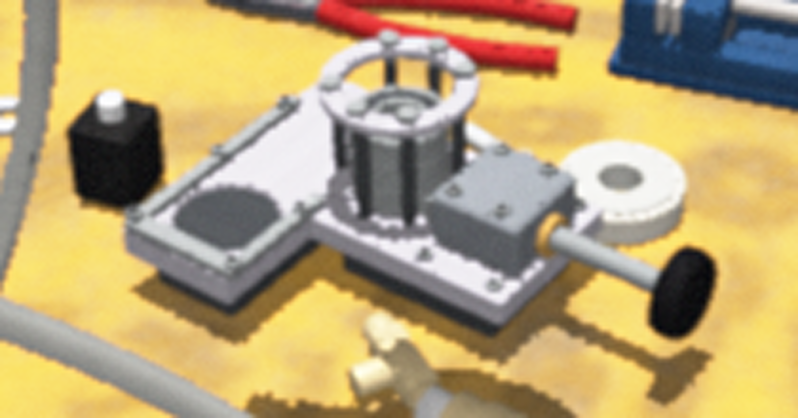

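```bash
cat > fit.py <<'E'
from h import *
im=load('wrist0'); c=im['color'].astype(int)
# recess mask
g=c.max(2); m=((g<95)).astype(np.uint8)
w=np.zeros_like(m); w[240:305,408:470]=m[240:305,408:470]
n,l,s,ce=cv2.connectedComponentsWithStats(w)
k=1+np.argmax(s[1:,4]); print('recess comp',s[k],ce[k])
cnt,_=cv2.findContours((l==k).astype(np.uint8),0,2); print(cv2.fitEllipse(max(cnt,key=len)))
rec=onplane(im,*ce[k],0.0275); mag=onplane(im,379.5,342.1,0.086)
print('rec',rec,'mag',mag, 'dist',np.linalg.norm(rec[:2]-mag[:2]), np.hypot(44.5,55))
# knob: dark pts with depth
pts=[]
for v in range(255,306):
  for u in range(216,250):
    if g[v,u]<60:
      p=depthpt(im,u,v)
      if 0.035<p[2]<0.07: pts.append(p)
pts=np.array(pts); print('knob',len(pts),pts.mean(0),pts.min(0),pts.max(0))
# rod axis: pts with z .036-.046 between knob and block
q=[]
for v in range(270,310):
  for u in range(243,294):
    p=depthpt(im,u,v)
    if 0.036<p[2]<0.047 and g[v,u]>90: q.append(p)
q=np.array(q); print('rod',len(q),q.mean(0)); d=np.linalg.svd((q-q.mean(0))[:,:2],full_matrices=False)[2][0]; d=d*np.sign(d[0]); print('rod dir deg',np.degrees(np.arctan2(d[1],d[0])))
for n,a in [('mag->',mag)]:
  v=rec[:2]-mag[:2]; print('yaw from rec-mag',np.degrees(np.arctan2(v[1],v[0])-np.arctan2(55,44.5)))
v=mag[:2]-q.mean(0)[:2]; print('yaw rod-mag',np.degrees(np.arctan2(v[1],v[0])))
kk=pts[pts[:,2]>0.052]; v=mag[:2]-kk.mean(0)[:2]; print('knobtop',kk.mean(0),'yaw',np.degrees(np.arctan2(v[1],v[0])),np.linalg.norm(v))
v=rec[:2]-q.mean(0)[:2]
# deck z check and table
for u,v in [(440,310),(420,340),(330,230),(323,300)]: print((u,v),depthpt(im,u,v))
# fences/ corners: deck outer corners at z~.035: bolts
Z=lambda x,y:(205+x/2.4,215+y/2.4)
for n,x,y in [('outer-top bolt',653,99),('outer-low bolt',561,319),('outer mid',601,223)]: print(n,onplane(im,*Z(x,y),0.036))
E
python3 fit.py
```

```text
recess comp [ 414  250   56   55 1666] [438.29291717 272.80612245]
((440.5381774902344, 273.8946228027344), (49.690792083740234, 49.8162841796875), 8.48897933959961)
rec [ 0.677561  -0.0543038  0.0275   ] mag [ 0.61753295 -0.09200275  0.086     ] dist 0.07088425590788065 70.7477914849644
knob 584 [ 0.49479422 -0.05202125  0.05031066] [ 0.48417603 -0.07137017  0.03545216] [ 0.5021604  -0.03894103  0.05695102]
rod 532 [ 0.52346139 -0.06464257  0.04189763]
rod dir deg -17.22629041989277
yaw from rec-mag -18.894257141040363
yaw rod-mag -16.216777693712544
knobtop [ 0.49258014 -0.05565174  0.05427008] yaw -16.220659437752328 0.1301330166966435
(440, 310) [ 0.68115305 -0.090112    0.03036403]
(420, 340) [ 0.66431843 -0.1209471   0.03110709]
(330, 230) [ 0.57863541 -0.0210229  -0.00134469]
(323, 300) [ 0.57212181 -0.06928982  0.05459784]
outer-top bolt [ 0.70804081 -0.03573013  0.036     ]
outer-low bolt [ 0.68128933 -0.1265568   0.036     ]
outer mid [ 0.69336077 -0.08538325  0.036     ]
```

The feeder's yaw is about -16.5° by the fence bolts, with the magazine axis near (0.617,-0.092). I'll turn the tool +106.5° about tool x, so that tool y = feeder +x and tool z = feeder -y. I'll also shut the fingers and move in behind the knob, staying high.

```bash
python3 -m crank '[[0,-0.5,-1,10.65,0,0,0],[0,-1,-2,21.3,0,0,0],[0,-1.5,-4,31.95,0,0,0],[0,-2,-6,42.6,0,0,0],[0,-2.5,-7,53.25,0,0,0]]' 20; python3 -m crank '[[0,0,0,10.65,0,0,0],[0,0,0,21.3,0,0,0],[0,0,0,31.95,0,0,0],[0,0,0,42.6,0,0,0],[0,0,0,53.25,0,0,0]]'
python3 - <<'E'
from h import *
s=manip.get_state(); print(s['clock'],s['position'],q2R(s['ee_rot']),s['width'],s['qpos'])
grab('wrist','w1.png'); grab('side','s1.png')
E
```

```text
clock: 0.78
position: [0.5037, -0.025, 0.2311]
ee_rot: [0.631, 0.319, 0.632, -0.319]
contact_force: [0.9, -0.1, -0.2]
width: -0.0001
clock: 1.4
position: [0.5048, -0.0249, 0.231]
ee_rot: [-0.421, -0.568, -0.421, 0.568]
contact_force: [-0.2, -0.2, -1.2]
width: -0.0002
1.4 [ 0.50476702 -0.02494495  0.23103239] [[-6.02933822e-04  9.57051323e-01 -2.89917922e-01]
 [ 1.42702445e-04 -2.89917889e-01 -9.57051512e-01]
 [-9.99999808e-01 -6.18410723e-04  3.82277373e-05]] -0.00017659079848219398 [-1.87155846e-01  1.71329784e-01  1.64703579e+00  2.89023367e-05
  1.32384604e+00  1.67777449e+00]
```

View pics/w1.png

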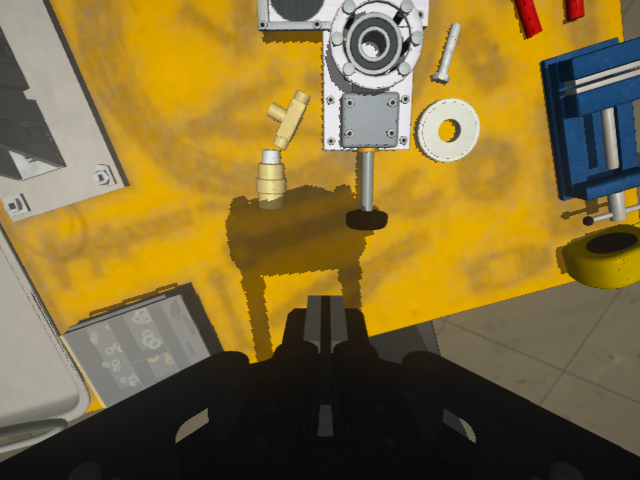

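View pics/s1.png

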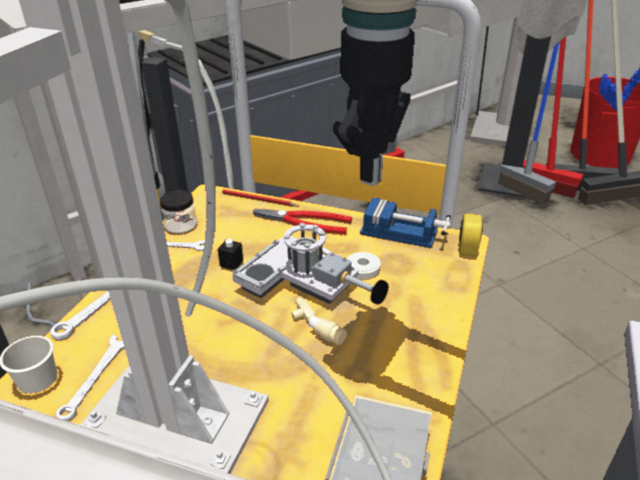

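```bash
cat > fit2.py <<'E'
from h import *
im=load('w1'); c=im['color'].astype(int); g=c.max(2)
# rod edges per row
L=[]
for v in range(158,204,3):
    row=np.array([depthpt(im,u,v)[2] for u in range(352,382)])
    us=np.where((row>0.03)&(row<0.048))[0]+352
    if len(us): L.append((v,us.min(),us.max())); 
print(L)
P=np.array([onplane(im,(a+b)/2,v,0.041) for v,a,b in L]); 
d=np.polyfit(P[:,0],P[:,1],1); print('rod yaw',np.degrees(np.arctan(d[0])),'at',P.mean(0))
k=[(u,v) for v in range(200,235) for u in range(340,395) if g[v,u]<50 and depthpt(im,u,v)[2]>0.03]
k=np.array(k); print('knob px',k.min(0),k.max(0)); kp=np.array([depthpt(im,*x) for x in k]); print(kp.min(0),kp.max(0))
ml=onplane(im,k[:,0].min(),216,0.038); mr=onplane(im,k[:,0].max(),216,0.038); print(ml,mr,(ml+mr)/2)
# block corners screws, z=.055
for n,p in [('tl',(347,101)),('tr',(391,101)),('bl',(349,141)),('br',(391,141))]: print(n,onplane(im,*p,0.056))
z=c[0:240,240:500]; cv2.imwrite('pics/w1z.png',cv2.resize(z.astype(np.uint8),None,fx=2.5,fy=2.5,interpolation=cv2.INTER_CUBIC))
E
python3 fit2.py
```

```text
[(158, np.int64(362), np.int64(373)), (161, np.int64(362), np.int64(373)), (164, np.int64(362), np.int64(373)), (167, np.int64(362), np.int64(373)), (170, np.int64(362), np.int64(373)), (173, np.int64(362), np.int64(373)), (176, np.int64(362), np.int64(373)), (179, np.int64(362), np.int64(373)), (182, np.int64(362), np.int64(373)), (185, np.int64(361), np.int64(372)), (188, np.int64(361), np.int64(372)), (191, np.int64(361), np.int64(372)), (194, np.int64(361), np.int64(372)), (197, np.int64(361), np.int64(372)), (200, np.int64(361), np.int64(372)), (203, np.int64(361), np.int64(372))]
rod yaw -17.011741748154098 at [ 0.5234884 -0.0659707  0.041    ]
knob px [346 209] [386 229]
[ 0.48383696 -0.07331142  0.0342685 ] [ 0.57143    -0.03967926  0.37363458]
[ 0.49931168 -0.04108023  0.038     ] [ 0.4893959  -0.07374702  0.038     ] [ 0.49435379 -0.05741363  0.038     ]
tl [ 0.58711436 -0.06620247  0.056     ]
tr [ 0.57756288 -0.09767197  0.056     ]
bl [ 0.5588547  -0.05968296  0.056     ]
br [ 0.54949421 -0.09052226  0.056     ]
```

View pics/w1z.png

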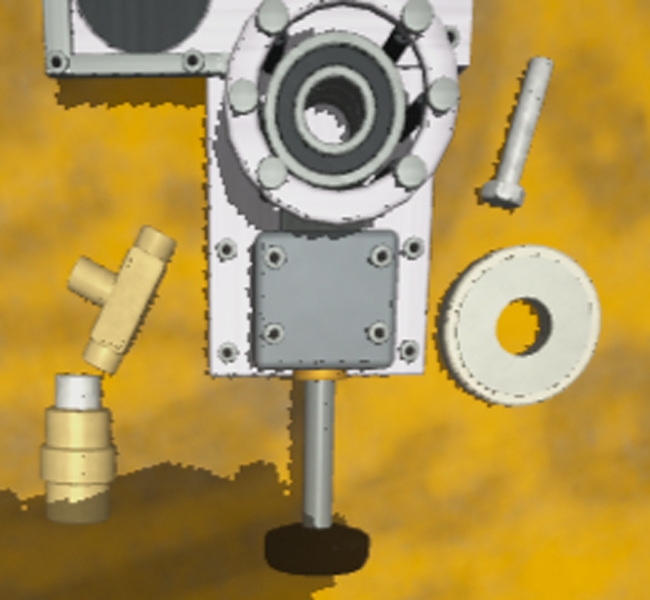

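The rod and knob lie along the tool y axis (yaw ≈-16.9° against -16.85° commanded), with the knob at (366,219). Relative to the TCP, the knob axis is 3.4 cm along tool z and its front face about 0.8 cm behind. I'll move behind it, then go down.

```bash
python3 -m crank '[[0,-3.5,3.4,0,0,0,0],[5,-3.5,3.4,0,0,0,0],[10,-3.5,3.4,0,0,0,0],[14,-3.5,3.4,0,0,0,0],[14,-3.5,3.4,0,0,0,0]]' 40
python3 - <<'E'
from h import *
grab('wrist','w2.png');grab('side','s2.png'); grab('scene','c2.png')
a=cv2.imread('pics/s2.png')[150:350,180:440];cv2.imwrite('pics/s2z.png',cv2.resize(a,None,fx=3,fy=3))
E
```

```text
clock: 2.12
position: [0.4591, -0.047, 0.089]
ee_rot: [-0.422, -0.564, -0.426, 0.568]
contact_force: [-0.0, 0.2, 0.4]
width: 0.0001
```

View pics/w2.png

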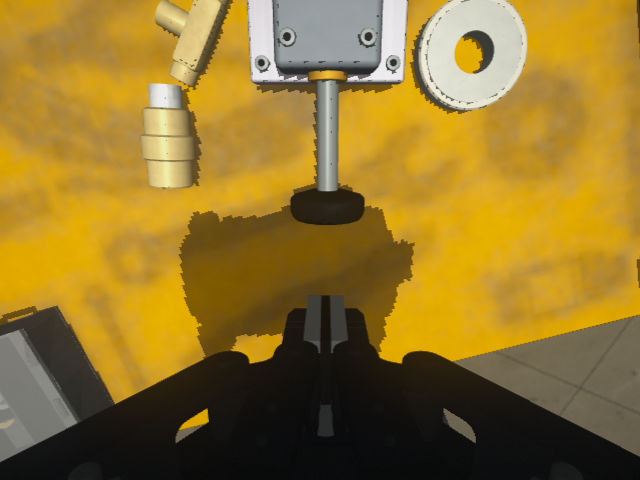

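View pics/s2z.png

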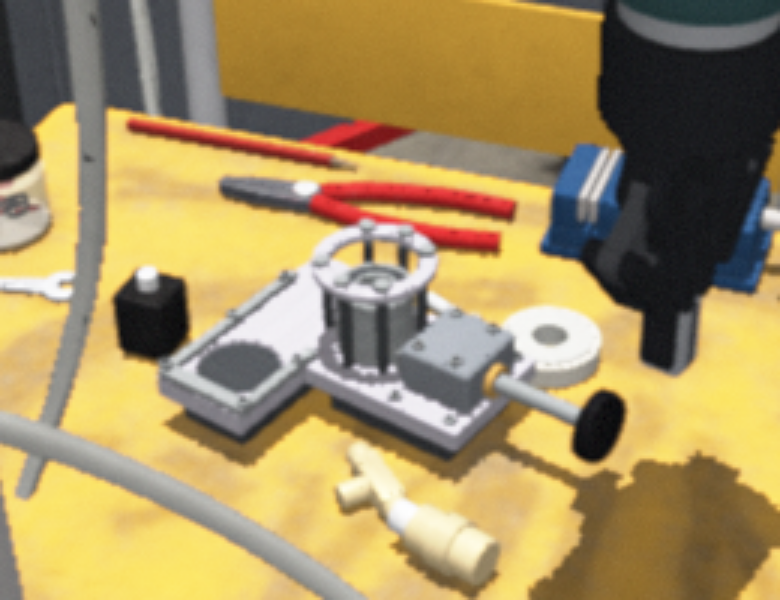

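The fingers (325) are lined up with the knob (327,207), with about 25 mm of gap. Going down to knob height.

```bash
python3 -m crank '[[3,0,0,0,0,0,0],[6,0,0,0,0,0,0],[6,0,0,0,0,0,0]]' 40
python3 - <<'E'
from h import *
im=grab('wrist','w3.png');grab('side','s3.png'); s=manip.get_state(); print(s['position'],q2R(s['ee_rot']),s['contact_force'])
a=cv2.imread('pics/s3.png')[150:350,180:440];cv2.imwrite('pics/s3z.png',cv2.resize(a,None,fx=3,fy=3))
E
```

```text
clock: 2.65
position: [0.4617, -0.0476, 0.0315]
ee_rot: [-0.423, -0.566, -0.424, 0.567]
contact_force: [0.1, 0.2, 0.1]
width: -0.0003
[ 0.46334992 -0.04801894  0.03290913] [[ 3.05589729e-03  9.58959953e-01 -2.83525077e-01]
 [-7.74983566e-04 -2.83524045e-01 -9.58964814e-01]
 [-9.99995030e-01  3.15022525e-03 -1.23242155e-04]] [0.26331199 0.33005372 0.23704682]
```

View pics/w3.png

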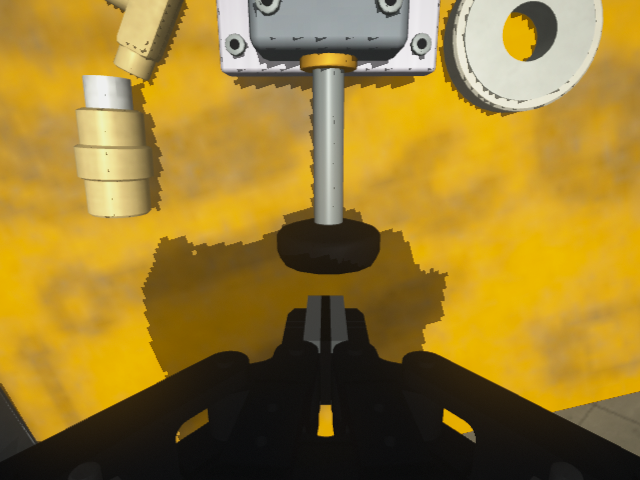

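View pics/s3z.png

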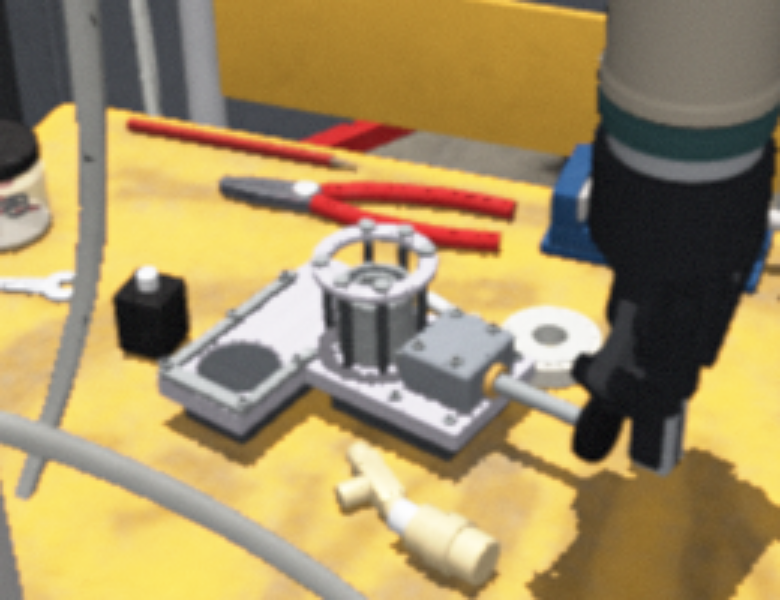

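```bash
python3 -m crank '[[0.3,1,0,0,0,0,0],[0.3,2,0,0,0,0,0],[0.3,3,0,0,0,0,0],[0.3,4,0,0,0,0,0],[0.3,4.5,0,0,0,0,0]]' 40
python3 - <<'E'
from h import *
im=grab('wrist','w4.png'); s=manip.get_state(); print(s['position'],s['contact_force'],s['width'])
E
```

```text
clock: 3.38
position: [0.5022, -0.0595, 0.0282]
ee_rot: [-0.421, -0.565, -0.425, 0.568]
contact_force: [-8.5, 3.0, 5.5]
width: -0.0002
[ 0.50295488 -0.05973893  0.02820562] [-5.19312014  2.5605852   3.57864207] -6.104324668450432e-05
```

View pics/w4.png

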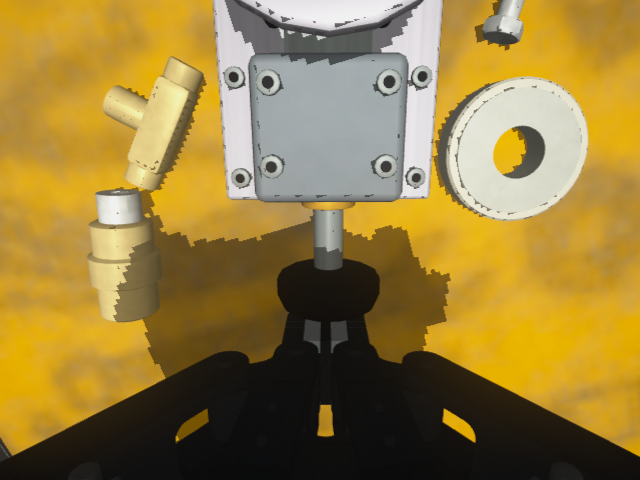

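The fingers are on the knob face, roughly mid-stroke at about 6 N. Continuing.

```bash
python3 -m crank '[[0,0.7,0,0,0,0,0],[0,1.4,0,0,0,0,0],[0,1.9,0,0,0,0,0],[0,2.1,0,0,0,0,0],[0,2.1,0,0,0,0,0]]' 40; python3 -m crank '[[0,0.2,0,0,0,0,0],[0,0.2,0,0,0,0,0]]' 
python3 - <<'E'
from h import *
s=manip.get_state(); print(s['position'],s['contact_force'])
im=grab('wrist','w5.png'); grab('side','s5.png');s=manip.get_state(); print(s['position'],s['contact_force'])
E
```

```text
clock: 4.05
position: [0.521, -0.065, 0.0281]
ee_rot: [-0.42, -0.565, -0.426, 0.569]
contact_force: [-8.9, 3.5, 5.2]
width: -0.0001
clock: 4.3
position: [0.5209, -0.065, 0.0279]
ee_rot: [-0.419, -0.564, -0.427, 0.569]
contact_force: [-11.5, 4.1, 8.9]
width: -0.0
[ 0.52092698 -0.06501873  0.02789618] [-11.45215651   4.1186517    8.87098664]
[ 0.52092182 -0.065012    0.02789548] [-11.52053725   3.91429878   8.26119421]
```

View pics/w5.png

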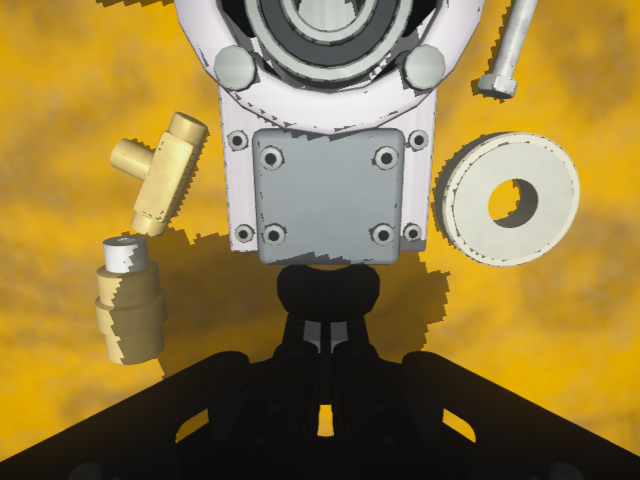

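View pics/s5.png

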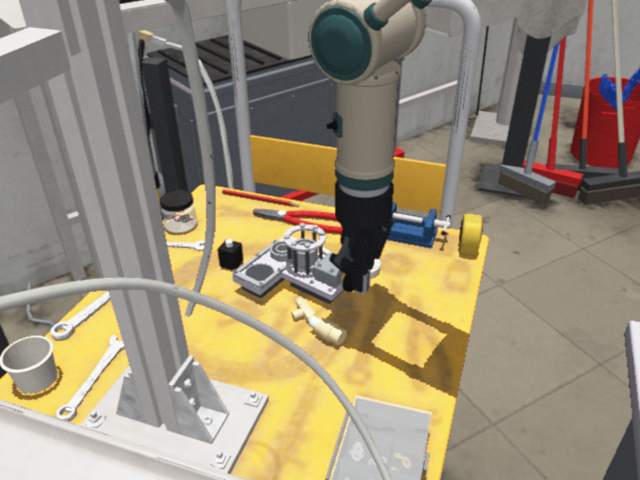

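The TCP has stalled while the force rises, the knob is up against the block (330,290), and the bearing has been ejected in the side view. I'll push slightly more to confirm the stop, then retreat smoothly.

```bash
python3 -m crank '[[0,0.4,0,0,0,0,0],[0,0.4,0,0,0,0,0],[0,0.4,0,0,0,0,0]]'; python3 -m crank '[[0,-1,0,0,0,0,0],[0,-2.2,0,0,0,0,0],[0,-3.4,0,0,0,0,0],[0,-4.6,0,0,0,0,0],[0,-5.8,0,0,0,0,0]]';  python3 -m crank '[[0,-1.5,0,0,0,0,0],[0,-2,0,0,0,0,0],[-4,-2,0,0,0,0,0],[-9,-2,0,0,0,0,0],[-12,-2,0,0,0,0,0]]'
python3 - <<'E'
from h import *
s=manip.get_state(); print(s['position'],s['contact_force'])
im=grab('wrist','w6.png'); grab('side','s6.png')
a=cv2.imread('pics/s6.png')[190:340,200:410];cv2.imwrite('pics/s6z.png',cv2.resize(a,None,fx=3.8,fy=3.8))
E
```

```text
clock: 4.78
position: [0.5208, -0.065, 0.0275]
ee_rot: [-0.417, -0.562, -0.429, 0.571]
contact_force: [-18.2, 6.5, 11.6]
width: -0.0001
clock: 5.4
position: [0.4751, -0.0517, 0.0286]
ee_rot: [0.423, 0.567, 0.423, -0.566]
contact_force: [-0.4, -0.5, -0.9]
width: -0.0
clock: 6.02
position: [0.4581, -0.0465, 0.1512]
ee_rot: [0.425, 0.568, 0.421, -0.565]
contact_force: [-0.6, -1.2, 0.4]
width: -0.0001
[ 0.45809197 -0.04648838  0.15120694] [-0.59374467 -1.20804128  0.35652653]
```

View pics/w6.png

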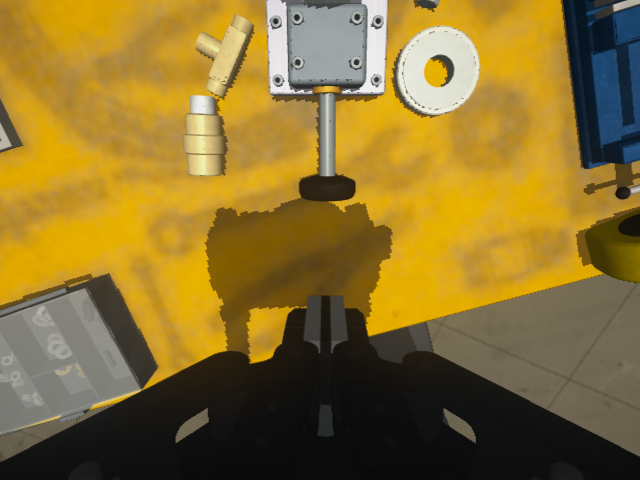

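View pics/s6z.png

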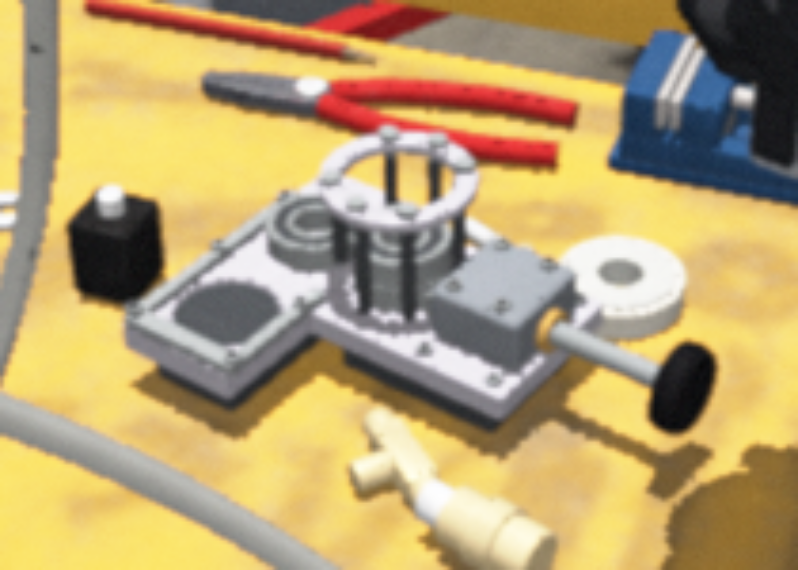

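The plunger is back at rest, one bearing lies at the outlet (≈(315,222) in the crop) and the stack has dropped. Next I'll go above the open track end.

```bash
python3 -m crank '[[-2,5,1.1,0,0,0,0],[-2,10,2.2,0,0,0,0],[-2,15,3.3,0,0,0,0],[-2,20,4.4,0,0,0,0],[-2,21.8,4.4,0,0,0,0]]'; python3 -m crank '[[0,0,0,0,0,0,0],[0,0,0,0,0,0,0]]'
python3 - <<'E'
from h import *
s=manip.get_state(); print(s['position'],q2R(s['ee_rot']))
im=grab('wrist','w7.png'); grab('side','s7.png')
E
```

```text
clock: 6.75
position: [0.6551, -0.1521, 0.1662]
ee_rot: [0.423, 0.567, 0.422, -0.567]
contact_force: [-0.9, 1.2, 0.3]
width: -0.0002
clock: 7.0
position: [0.6514, -0.1495, 0.1674]
ee_rot: [-0.422, -0.566, -0.424, 0.567]
contact_force: [-0.6, -0.4, -0.4]
width: 0.0
[ 0.65142877 -0.14952364  0.16741234] [[-1.99287926e-03  9.58873057e-01 -2.83828274e-01]
 [ 7.52347715e-04 -2.83827319e-01 -9.58875115e-01]
 [-9.99997731e-01 -2.12445988e-03 -1.55772375e-04]]
```

View pics/w7.png

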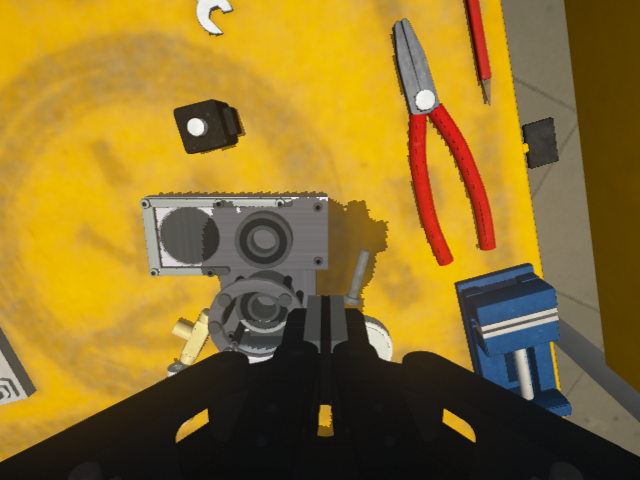

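The wrist view shows the bearing at (263,238), the recess at (188,236), the outer fence along row ≈202 and the open deck end at column 328. Measuring.

```bash
python3 - <<'E'
from h import *
im=load('w7'); s=np.array([0.65142877,-0.14952364]); ty=np.array([.95887,-.28383]); tz=np.array([-.28383,-.95887])
g=cv2.cvtColor(im['color'],cv2.COLOR_BGR2GRAY)
for n,p,z in [('bearing',(263.5,238),.042),('recess',(188.5,236),.028),('mag bolts',(0,0),0),('edge top',(328,205),.03),('edge bot',(328,268),.03),('fence bolt L',(145,203),.036),('fence bolt M',(279,203),.036),('deck scr r t',(318,207),.031),('deck scr r b',(318,262),.031)]:
    if z==0: continue
    P=onplane(im,*p,z)[:2]; d=P-s; print(n,P.round(4),'rel tool y,z mm',(d@ty*1000).round(1),(d@tz*1000).round(1))
a=im['color'][180:360,130:400]; cv2.imwrite('pics/w7z.png',cv2.resize(a,None,fx=2.9,fy=2.9,interpolation=cv2.INTER_CUBIC))
E
```

```text
bearing [ 0.6617 -0.1072] rel tool y,z mm -2.1 -43.5
recess [ 0.6757 -0.0522] rel tool y,z mm -4.4 -100.2
edge top [ 0.6691 -0.156 ] rel tool y,z mm 18.8 1.2
edge bot [ 0.6239 -0.1427] rel tool y,z mm -28.3 1.3
fence bolt L [ 0.7074 -0.0356] rel tool y,z mm 21.3 -125.2
fence bolt M [ 0.6811 -0.1242] rel tool y,z mm 21.3 -32.7
deck scr r t [ 0.6699 -0.1489] rel tool y,z mm 17.5 -5.8
deck scr r b [ 0.6308 -0.1371] rel tool y,z mm -23.3 -6.1
```

View pics/w7z.png

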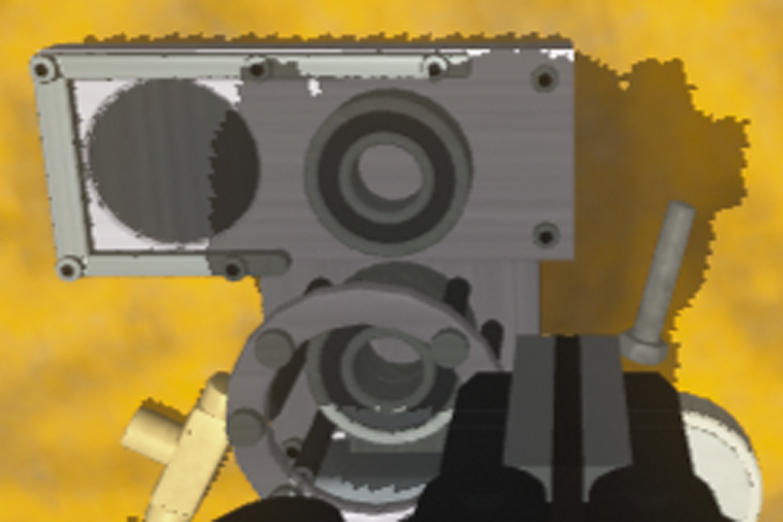

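The tool is exactly square with the fence and stands at feeder (48.6,-44.8). I'll shift +0.35 in x, to clear the magazine collar, and come down to just above the bearing's height for a check.

```bash
python3 -m crank '[[4,0.35,-0.2,0,0,0,0],[8,0.35,-0.2,0,0,0,0],[11,0.35,-0.2,0,0,0,0],[11.5,0.35,-0.2,0,0,0,0],[11.5,0.35,-0.2,0,0,0,0]]'; python3 -m crank '[[0,0,0,0,0,0,0]]'
python3 - <<'E'
from h import *
s=manip.get_state(); print(s['position'],q2R(s['ee_rot']))
im=grab('wrist','w8.png'); grab('side','s8.png')
a=cv2.imread('pics/s8.png')[150:340,200:410];cv2.imwrite('pics/s8z.png',cv2.resize(a,None,fx=3.1,fy=3.1))
E
```

```text
clock: 7.72
position: [0.6567, -0.1491, 0.0543]
ee_rot: [0.423, 0.567, 0.423, -0.566]
contact_force: [1.2, -0.4, 0.3]
width: -0.0001
clock: 7.85
position: [0.6576, -0.1494, 0.0553]
ee_rot: [0.424, 0.567, 0.422, -0.566]
contact_force: [-0.6, 0.6, 0.5]
width: -0.0001
[ 0.65763664 -0.1494443   0.05532497] [[ 3.35985304e-03  9.58841592e-01 -2.83921666e-01]
 [-1.12910046e-03 -2.83919450e-01 -9.58847470e-01]
 [-9.99993718e-01  3.54216267e-03  1.28700855e-04]]
```

View pics/w8.png

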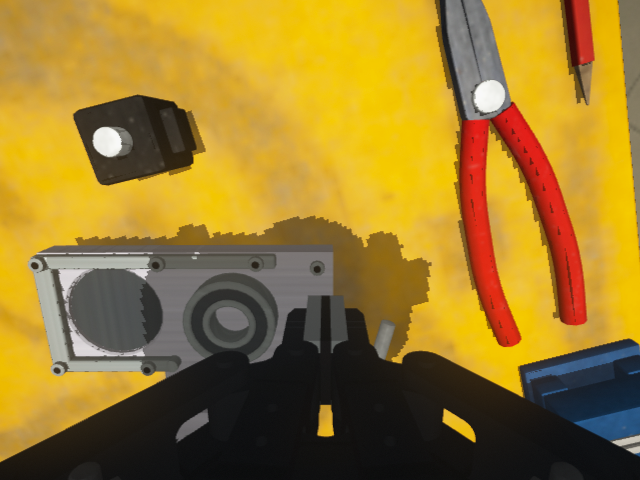

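View pics/s8z.png

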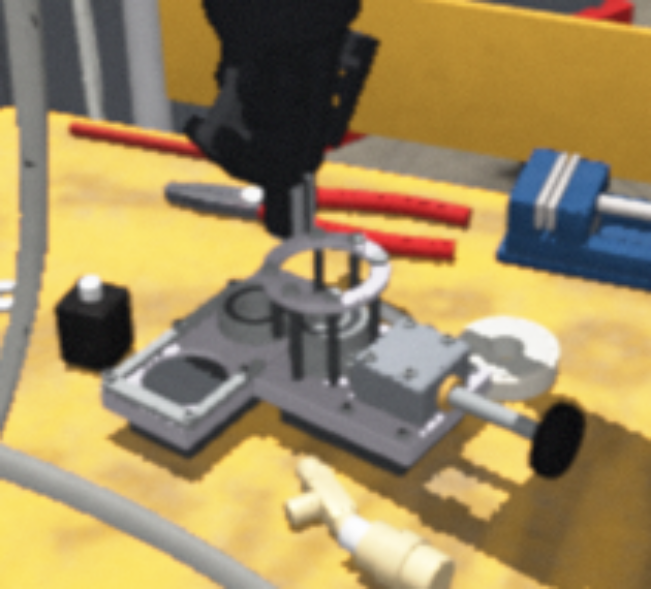

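```bash
python3 -m crank '[[1,-0.2,0,0,0,0,0],[1.9,-0.2,0,0,0,0,0],[1.9,-0.2,0,0,0,0,0],[1.9,-0.2,0,0,0,0,0]]'
python3 - <<'E'
from h import *
for i in range(3):
  im=grab('wrist','w9.png');s=manip.get_state(); print(s['clock'],s['position'],s['contact_force'])
s=manip.get_state(); print(s['position'],s['contact_force'],q2R(s['ee_rot']))
grab('side','s9.png')
a=cv2.imread('pics/s9.png')[150:340,200:410];cv2.imwrite('pics/s9z.png',cv2.resize(a,None,fx=3.1,fy=3.1))
E
```

```text
clock: 8.45
position: [0.6546, -0.1486, 0.034]
ee_rot: [-0.423, -0.567, -0.423, 0.567]
contact_force: [0.1, 0.1, 0.1]
width: 0.0
8.5 [ 0.65481216 -0.14863879  0.03432132] [ 0.74129491 -0.28129494  0.31420067]
8.55 [ 0.6548894  -0.14866424  0.03446694] [0.08541869 0.53963442 0.48179324]
8.6 [ 0.65488875 -0.14866308  0.03456441] [ 0.73322541 -0.15466825  0.59887025]
[ 0.65488875 -0.14866308  0.03456441] [ 0.73322541 -0.15466825  0.59887025] [[ 6.05804651e-04  9.58819380e-01 -2.84015896e-01]
 [-1.94420344e-04 -2.84015830e-01 -9.58819571e-01]
 [-9.99999798e-01  6.36075824e-04  1.43558823e-05]]
```

View pics/w9.png

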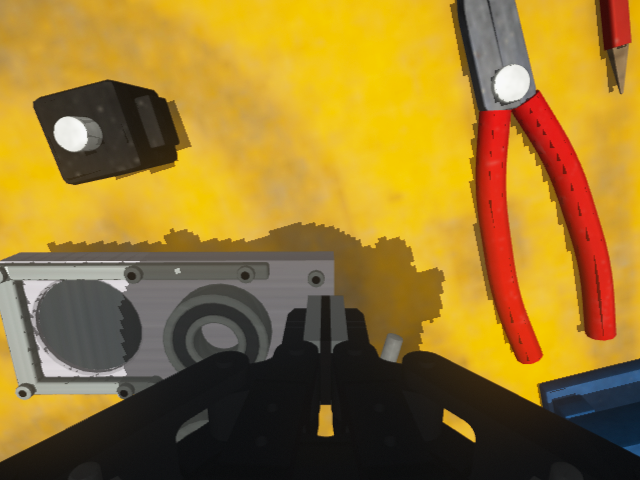

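View pics/s9z.png

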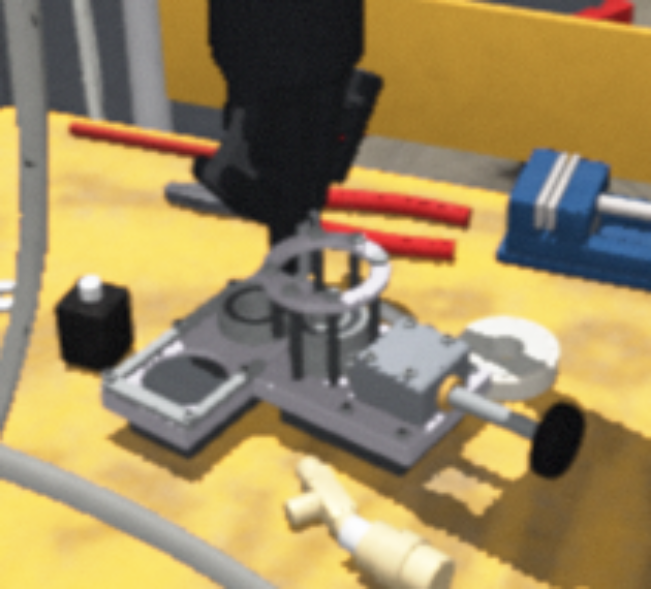

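```bash
python3 - <<'E'
from h import *
yaw=np.radians(-16.5); c,s_=np.cos(yaw),np.sin(yaw)
tcp=np.array([.65489,-.14866]); off=np.array([51.7,-42.5])
for n in ('s9','w9'):
  im=load(n); f,cx,cy,e,Rm=cam(im); z=im['z_map']; v,u=np.mgrid[0:480,0:640]
  P=(np.stack([(u-cx)/f,-(v-cy)/f,-np.ones_like(u)],-1)*z[...,None])@Rm.T+e
  d=(P[...,:2]-tcp)*1000; F=np.stack([d[...,0]*c+d[...,1]*s_,-d[...,0]*s_+d[...,1]*c],-1)
  g=im['color'].max(2)
  for lo,hi in [(32,45),(45,55),(55,65),(65,75),(75,86),(86,95),(95,105),(105,120)]:
    m=(g<70)&(P[...,2]*1000>lo)&(P[...,2]*1000<hi)&(abs(F[...,0])<70)&(abs(F[...,1])<70)&(z>0.02)
    if n=='s9': m&=(F[...,0]>-14)   # exclude magazine
    q=F[m]
    if len(q)>5: print(n,lo,hi,len(q),'dx',np.percentile(q[:,0],[1,99]).round(0),'dy',np.percentile(q[:,1],[1,99]).round(0))
E
```

```text
s9 32 45 57 dx [-13.  67.] dy [ 2. 70.]
s9 45 55 17 dx [-12.  -3.] dy [ 0. 14.]
s9 55 65 14 dx [-3.  4.] dy [ 8. 14.]
s9 65 75 29 dx [-13.   3.] dy [-8. 14.]
s9 75 86 102 dx [-14.   9.] dy [-23.  32.]
s9 86 95 148 dx [-14.  10.] dy [-35.  39.]
s9 95 105 165 dx [-14.  11.] dy [-43.  47.]
s9 105 120 231 dx [-14.  11.] dy [-53.  59.]
w9 32 45 4587 dx [-17.  69.] dy [-8. 70.]
w9 45 55 844 dx [-39.  11.] dy [-13.  54.]
w9 55 65 744 dx [ 6. 11.] dy [-13.  14.]
w9 65 75 981 dx [-12.  12.] dy [-10.  12.]
w9 75 86 4429 dx [-9. 13.] dy [-31.  33.]
w9 86 95 9839 dx [-9. 13.] dy [-37.  38.]
w9 95 105 9497 dx [-9. 17.] dy [-45.  47.]
w9 105 120 26608 dx [-2. 17.] dy [-54.  57.]
```

Below the 86 mm collar height the finger body is ±13 mm in x, so about 53 mm feeder x clears the magazine. Starting the push along the track.

```bash
python3 -m crank '[[0,0.1,-0.5,0,0,0,0],[0,0.1,-1,0,0,0,0],[0,0.1,-1.5,0,0,0,0],[0,0.1,-2,0,0,0,0],[0,0.1,-2.5,0,0,0,0]]'
python3 - <<'E'
from h import *
s=manip.get_state(); print(s['position'],s['contact_force'])
im=grab('wrist','w10.png'); grab('side','s10.png')
a=cv2.imread('pics/s10.png')[150:340,200:410];cv2.imwrite('pics/s10z.png',cv2.resize(a,None,fx=3.1,fy=3.1))
E
```

```text
clock: 9.28
position: [0.6628, -0.1245, 0.0344]
ee_rot: [0.423, 0.567, 0.423, -0.567]
contact_force: [-0.7, -0.2, 0.3]
width: -0.0001
[ 0.66280683 -0.12451445  0.03437647] [-0.66265639 -0.20223868  0.30994425]
```

View pics/w10.png

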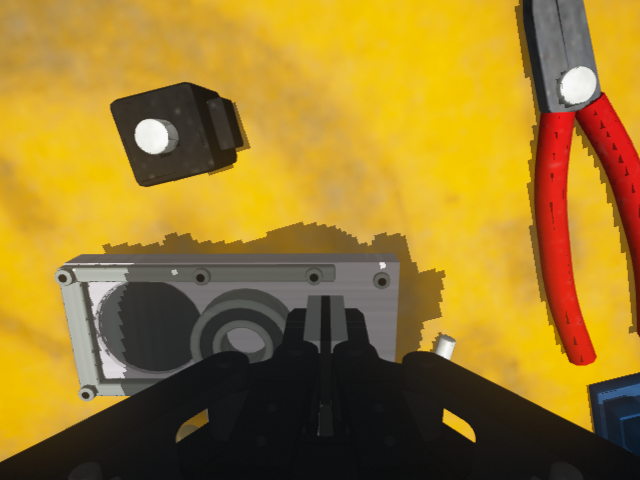

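View pics/s10z.png

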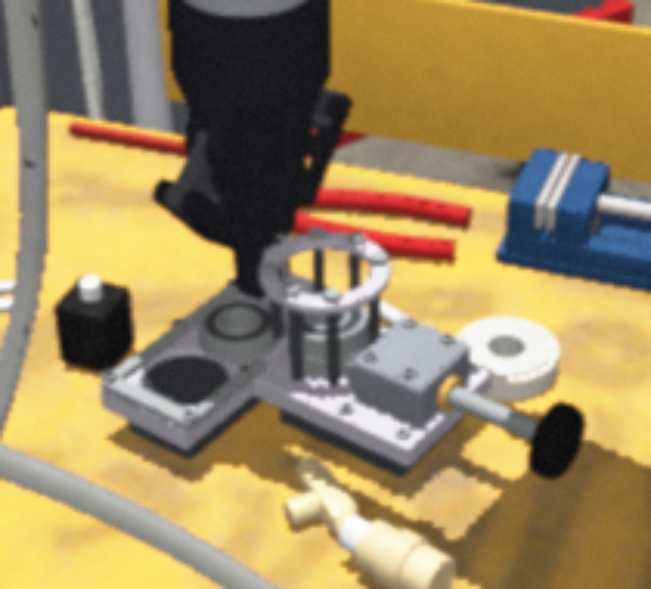

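The bearing is being pushed along (now ≈(240,330)) with near-zero force. Continuing.

```bash
python3 -m crank '[[0,0,-0.6,0,0,0,0],[0,0,-1.2,0,0,0,0],[0,0,-1.8,0,0,0,0],[0,0,-2.4,0,0,0,0],[0,0,-3,0,0,0,0]]';python3 -m crank '[[0,0,-0.2,0,0,0,0],[0,0,-0.4,0,0,0,0]]'
python3 - <<'E'
from h import *
s=manip.get_state(); print(s['position'],s['contact_force'])
im=grab('wrist','w11.png'); grab('side','s11.png')
a=cv2.imread('pics/s11.png')[150:340,200:410];cv2.imwrite('pics/s11z.png',cv2.resize(a,None,fx=3.1,fy=3.1))
E
```

```text
clock: 10.0
position: [0.6714, -0.0957, 0.0344]
ee_rot: [0.423, 0.567, 0.423, -0.567]
contact_force: [0.2, -0.5, 1.3]
width: 0.0002
clock: 10.25
position: [0.6725, -0.0923, 0.0345]
ee_rot: [0.423, 0.567, 0.423, -0.566]
contact_force: [0.8, -1.0, 0.8]
width: -0.0001
[ 0.67253786 -0.09231075  0.03448661] [ 0.81121229 -0.96705551  0.76841943]
```

View pics/w11.png

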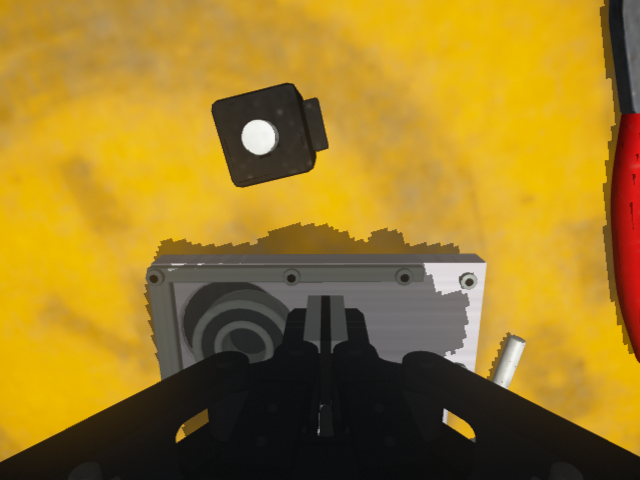

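View pics/s11z.png

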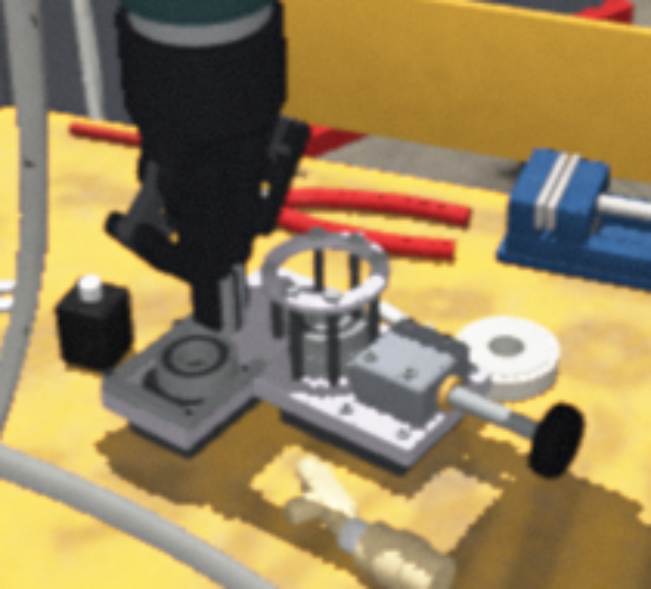

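The bearing overhangs the recess (crescent still visible), roughly 5 mm to go. Nudging on gently.

```bash
python3 -m crank '[[0,0,-0.15,0,0,0,0],[0,0,-0.3,0,0,0,0],[0,0,-0.4,0,0,0,0],[0,0,-0.5,0,0,0,0],[0,0,-0.5,0,0,0,0]]'
python3 - <<'E'
from h import *
s=manip.get_state(); print(s['position'],s['contact_force'])
im=grab('wrist','w12.png'); grab('side','s12.png')
a=cv2.imread('pics/s12.png')[200:310,210:330];cv2.imwrite('pics/s12z.png',cv2.resize(a,None,fx=5,fy=5))
E
```

```text
clock: 10.98
position: [0.6737, -0.0873, 0.0343]
ee_rot: [0.423, 0.567, 0.423, -0.567]
contact_force: [0.7, -0.6, -0.3]
width: -0.0
[ 0.67370294 -0.08734437  0.03429514] [ 0.69932922 -0.58711651 -0.27935926]
```

View pics/s12z.png

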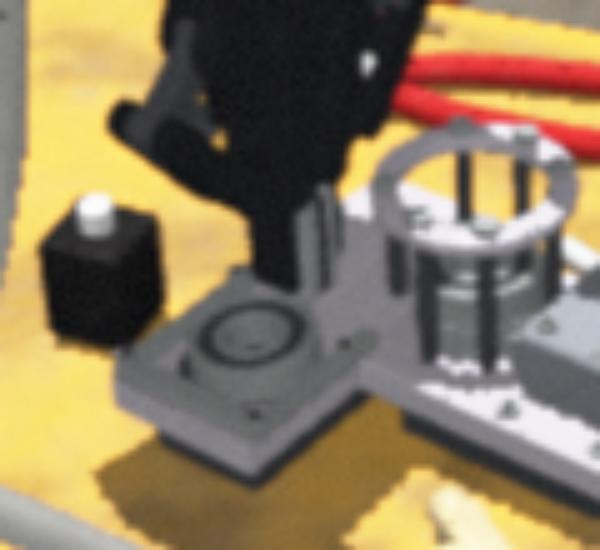

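```bash
cat > bz.py <<'E'
from h import *
import sys
im=load(sys.argv[1])
f,cx,cy,e,Rm=cam(im); z=im['z_map']; v,u=np.mgrid[0:480,0:640]
P=(np.stack([(u-cx)/f,-(v-cy)/f,-np.ones_like(u)],-1)*z[...,None])@Rm.T+e
tcp0=np.array([.65489,-.14866]); yaw=np.radians(-16.5); c,s=np.cos(yaw),np.sin(yaw)
d=(P[...,:2]-tcp0)*1000; X=d[...,0]*c+d[...,1]*s+51.7; Y=-d[...,0]*s+d[...,1]*c-43; Z=P[...,2]*1000
m=(X>23)&(X<66)&(Y>22)&(Y<75)&(Z>33.5)&(Z<46)
print('Z hist',np.histogram(Z[m],bins=np.arange(33,47)))
t=m&(Z>36.5); print('n',t.sum(),'X',np.percentile(X[t],[1,50,99]).round(1),'Y',np.percentile(Y[t],[1,50,99]).round(1))
A=np.c_[X[t],Y[t],np.ones(t.sum())]; print('plane',np.linalg.lstsq(A,Z[t],rcond=None)[0])
dk=(X>30)&(X<60)&(Y>-30)&(Y<25)&(Z>25)&(Z<34); print('deck Z',np.median(Z[dk]),dk.sum())
E
python3 bz.py s12; python3 bz.py s7; python3 bz.py w12
```

```text
Z hist (array([ 8, 26, 26, 21, 35, 51, 87, 88, 63, 22, 12,  9,  5]), array([33, 34, 35, 36, 37, 38, 39, 40, 41, 42, 43, 44, 45, 46]))
n 382 X [23.4 41.6 60.2] Y [24.2 50.3 71.8]
plane [-4.38848014e-02 -6.45098301e-02  4.52065278e+01]
deck Z 30.07211886303629 199
Z hist (array([6, 7, 4, 3, 0, 1, 0, 0, 0, 0, 0, 0, 0]), array([33, 34, 35, 36, 37, 38, 39, 40, 41, 42, 43, 44, 45, 46]))
n 1 X [65.4 65.4 65.4] Y [27.9 27.9 27.9]
plane [0.4931867  0.21006743 0.00753604]
deck Z 30.539586541215858 110
Z hist (array([  56,   87,  110,  103,  232, 1192, 1521,  810,  187,   37,   36,
         46,   39]), array([33, 34, 35, 36, 37, 38, 39, 40, 41, 42, 43, 44, 45, 46]))
n 4147 X [36.5 53.1 63.1] Y [24.  53.7 72.2]
plane [-3.75321165e-02 -6.49239543e-02  4.49518876e+01]
deck Z 29.930065411454628 5692
```

View pics/w12.png

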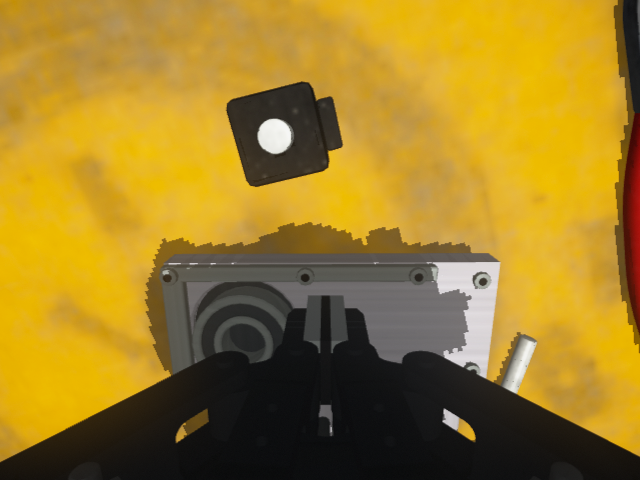

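The bearing's top plane tilts about 4° forward at about 40 mm, so it is on the rim and not seated yet. Nudging further.

```bash
python3 -m crank '[[0,0,-0.1,0,0,0,0],[0,0,-0.2,0,0,0,0],[0,0,-0.25,0,0,0,0],[0,0,-0.3,0,0,0,0],[0,0,-0.3,0,0,0,0]]'
python3 - <<'E'
from h import *
s=manip.get_state(); print(s['position'],s['contact_force'])
im=grab('wrist','w13.png'); grab('side','s13.png')
E
python3 bz.py s13; python3 bz.py w13
```

```text
clock: 11.7
position: [0.6746, -0.0846, 0.0343]
ee_rot: [0.423, 0.567, 0.423, -0.567]
contact_force: [-0.7, 0.9, -0.1]
width: -0.0
[ 0.67459917 -0.08455767  0.03432987] [-0.71872915  0.87541202 -0.09465049]
Z hist (array([ 13,  27,  19,  35,  92, 110,  66,  32,   6,  10,   5,   6,   9]), array([33, 34, 35, 36, 37, 38, 39, 40, 41, 42, 43, 44, 45, 46]))
n 358 X [23.7 42.6 61. ] Y [24.9 50.4 72.5]
plane [ 4.07564396e-03 -5.48299653e-02  4.16113856e+01]
deck Z 30.072655488909806 213
Z hist (array([  76,  118,  109,  191,  753, 1778,  835,   90,   43,   49,   53,
         43,   53]), array([33, 34, 35, 36, 37, 38, 39, 40, 41, 42, 43, 44, 45, 46]))
n 3814 X [35.7 53.5 63.1] Y [23.5 55.5 73.1]
plane [ 2.31634799e-02 -5.09009683e-02  4.03883460e+01]
deck Z 29.939251292232225 6120
```

The top has dropped to about 38.5 mm, which fits a seated bearing (39). Backing off, lifting away and checking.

```bash
python3 -m crank '[[0,0,0.5,0,0,0,0],[0,0,1,0,0,0,0],[-4,0,1,0,0,0,0],[-9,0,1,0,0,0,0],[-13,0,1,0,0,0,0]]'; python3 -m crank '[[0,-4,0,0,0,0,0],[0,-7,0,0,0,0,0],[0,-7,0,0,0,0,0]]'
python3 - <<'E'
from h import *
s=manip.get_state(); print(s['position'],s['contact_force'])
im=grab('wrist','w14.png'); grab('side','s14.png')
a=cv2.imread('pics/s14.png')[190:340,200:410];cv2.imwrite('pics/s14z.png',cv2.resize(a,None,fx=3.8,fy=3.8))
E
python3 bz.py s14; python3 bz.py w14
```

```text
clock: 12.42
position: [0.672, -0.0948, 0.1664]
ee_rot: [0.423, 0.567, 0.423, -0.566]
contact_force: [1.5, -0.7, -0.4]
width: -0.0003
clock: 12.8
position: [0.6024, -0.0739, 0.1648]
ee_rot: [-0.423, -0.566, -0.423, 0.567]
contact_force: [-0.1, 0.7, 0.3]
width: -0.0001
[ 0.60235496 -0.07394293  0.16477692] [-0.09516107  0.71736039  0.31519281]
Z hist (array([ 10,  24,  25,  33,  80, 116,  82,  14,   3,   0,   0,   0,   0]), array([33, 34, 35, 36, 37, 38, 39, 40, 41, 42, 43, 44, 45, 46]))
n 315 X [23.6 41.5 65.3] Y [33.1 54.  72.7]
plane [1.61375634e-03 2.14707190e-03 3.83370694e+01]
deck Z 30.15968745018266 292
Z hist (array([   5,   10,   21,   77,  511, 1177,  674,   84,    2,    0,    0,
          0,    0]), array([33, 34, 35, 36, 37, 38, 39, 40, 41, 42, 43, 44, 45, 46]))
n 2507 X [24.5 43.7 62.1] Y [35.2 54.1 72.6]
plane [ 5.46233598e-03 -1.53526818e-03  3.84327190e+01]
deck Z 30.031953994498927 3787
```

View pics/w14.png

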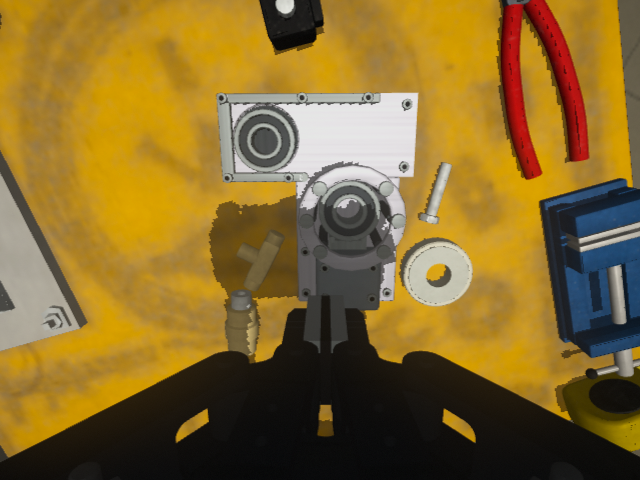

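View pics/s14z.png

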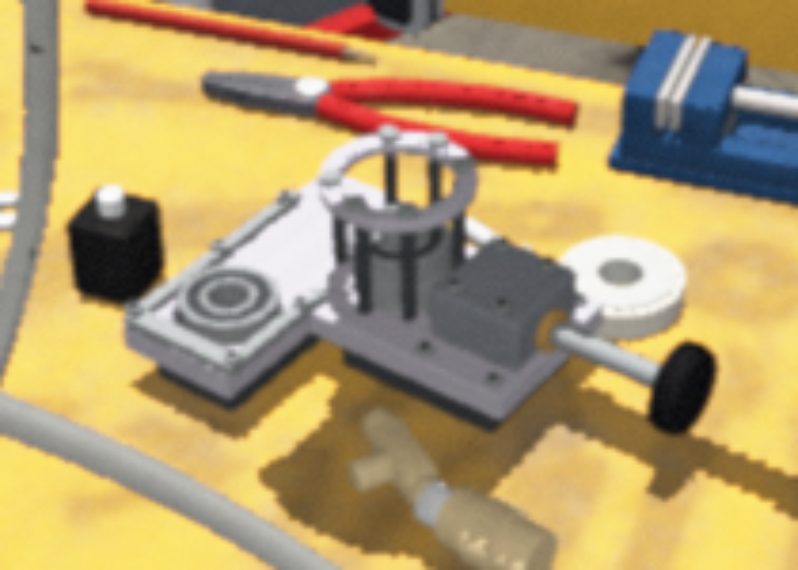

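The bearing sits flat in the recess at (265,138): top about 8.4 mm above the deck, slope below 0.006 rad. The plunger is out, the stack is in the magazine, and the other items are where they were. Handing in.

```bash
python3 -m crank '[[0,0,0,0,0,0,0],[0,0,0,0,0,0,0]]'; python3 -c "
from rig import manip; print(manip.sign_off())"
```

```text
clock: 13.15
position: [0.6054, -0.0747, 0.164]
ee_rot: [0.423, 0.567, 0.423, -0.567]
contact_force: [0.5, 0.4, 0.5]
width: 0.0001
the job is handed in; nothing more can be done
None
```

I fed one bearing into the pick-up recess and handed the job in at 13.2 s on the robot's clock. The hand-in reported no verdict.

- **Plunger:** I pressed it in with the shut fingertips until the knob met the guide block. The arm then stalled while the force rose to about 20 N horizontally. The plunger sprang fully back, leaving one bearing at the outlet and the stack one place lower.
- **Bearing:** I nudged it along the track. It first caught on the recess rim, tilted about 4°. A 3 mm further nudge dropped it in.
- **Last checks:** The side and wrist cameras both show it flat, with a slope below 0.006 rad. Its top is about 8.4 mm above the deck, against 9 mm nominal, which is within the depth noise. Its centre is about 1 mm from the recess centre.
- **Rest of the scene:** By eye, the plunger is out, the other two bearings are in the magazine and the bystanders look unmoved. I did not measure those positions separately. The robot is clear, with contact force near zero.

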